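Spacer on the pin, then the offset lever held level above it

TASK

Slip the brass spacer all the way down over the pin of the aluminium assembly fixture and let go of it. Then pick up the green offset lever by its balance point (the yellow band) and hold it level, about 4 cm above the pin tip, with the bore of its thick boss in line with the pin and its small eye over the dark rest post. Finish while still holding it there, so that I can check the line-up before it goes down; leave the jar, the multimeter and the spanner where they are.

Things in the scene. Friction and masses are not known exactly. Their poses are not given: they have to be found in the camera images.
- fixture: Fixed assembly fixture: aluminium plate 275 x 76 x 12 mm on the bench with an upright steel pin and a dark steel rest post. Origin on the pin axis at the plate's underside (bench level), x along the plate from the pin towards the rest post, z up. The plate reaches from x = -45 to +230 mm; bolt heads 4 mm high at its corners.
- pin_foot (a point): Foot of the pin on the plate's top, 12 mm above the bench. The pin is 14 mm thick and stands 45 mm above the plate; its top 7 mm taper to 6 mm.
- pin_tip (a point): Tip of the pin, 57 mm above the bench, straight above pin_foot.
- rest_top (a point): Centre of the top of the rest post, 20 mm thick, 38 mm above the bench; in the fixture's frame at x = +190, y = +25 mm.
- spacer: Loose brass spacer bush, upright: outside diameter 36 mm, bore 18 mm right through, 26 mm high, about 0.12 kg. Origin at the centre of its underside, z up along the bore.
- lever: Loose green cast lever lying flat, about 0.45 kg. Origin at underside level below its balance point; x along the arm from thick boss to small eye, z up. Boss: 46 mm outside, 18 mm bore, 30 mm high, axis at x = -57 mm. Arm 16 mm wide, 8 to 28 mm above the underside, straight to x = +75, then bent to the eye (30 mm outside, 28 mm high). Yellow band 12 mm wide round the arm at x = 0: balance point.
- lever_balance (a point): Centre of the arm at the yellow band (balance point), 18 mm above the lever's underside.
- lever_bore (a point): Centre of the boss's bore at the lever's underside, at x = -57 mm of the lever.
- lever_eye (a point): Centre of the small eye at the lever's underside, at x = +133, y = +25 mm of the lever; the distance from bore to eye equals that from pin to rest post.
- screw_jar: Bystander: loose jar with black lid, 60 mm wide, 76 mm high. Origin at its underside's centre.
- multimeter: Bystander: loose multimeter lying flat, 152 x 77 x 44 mm. Origin at its underside's centre.
- spanner: Bystander: loose combination spanner lying flat, 171 mm long, 8 mm high. Origin at its underside's centre.
There are look-alikes about, which are no part of the job. Of the things like the spacer, leave any that is blue, purple or red; of the rest the larger one is meant.

How it is judged:
On the way:
1. the spacer stands on the plate, round the pin, released (horizontal distance between spacer and pin_foot below 0.004 m and z of spacer in the frame of pin_foot below 0.003 m and angle between spacer's own z axis and vertical below 0.1 rad and contact force between the fingers and spacer below 0.1 N), for 0.2 s.
At the end, for the whole second after the job is handed in: Spacer fully down round the pin. Lever held still within 20 mm of its balance point, level within 6 degrees, underside 18 to 65 mm above the pin tip, bore within 9 mm of the pin axis, eye within 18 mm of the rest post axis, touching neither fixture nor spacer; bystanders moved under 30 mm (horizontal distance between spacer and pin_foot below 0.004 m and z of spacer in the frame of pin_foot below 0.003 m and angle between lever's own z axis and vertical below 0.1 rad and horizontal distance between lever_bore and pin_tip below 0.009 m and horizontal distance between lever_eye and rest_top below 0.018 m and z of lever_bore in the frame of pin_tip between 0.018 and 0.065 m and x of the grasp point in the frame of lever between -0.02 and 0.02 m and contact force between the fingers and lever above 3 N and contact force between lever and fixture below 0.1 N and contact force between lever and spacer below 0.1 N and linear speed of lever below 0.02 m/s and angular speed of lever below 0.1 rad/s); the arm keeps its last pose, push and grip.
It fails at once if the jar is pushed more than 30 mm or tipped (distance of screw_jar from where it was at the start of the episode above 0.03 m or angle between screw_jar's own z axis and vertical above 0.5 rad).
It fails at once if the multimeter is pushed more than 30 mm (distance of multimeter from where it was at the start of the episode above 0.03 m).
It fails at once if the spanner is pushed more than 30 mm (distance of spanner from where it was at the start of the episode above 0.03 m).
It also fails if it takes over 58 s, if anything falls off the work surface, if the arm or the gripper's body presses on something with over 40 N, if the wrist force passes 120 N, or if a joint passes its speed limit or range.

ROBOT

A 6-joint arm with a two-finger parallel gripper is mounted at the origin on a cart in front of the work surface, level with it; the furniture and walls round the work are solid. World frame = base frame: x ahead of the robot, y to its left, z up, the work surface at z = 0. Lengths are in m, angles in rad, forces in N, time in s.
With the tool pointing down it reaches from about 0.3 to 0.85 m from the base axis. Payload 5.4 kg.
Tool frame: the origin (TCP) lies on the centre line of the jaws, within the pads' length; the fingertips stand tip_extent ahead of it and the grasp point (between the pads) lies 3 mm ahead of it (tip_extent is the distance from the TCP to the fingertips, in m); z points along the fingers, y is the line along which they close (so a half turn about z gives the same grasp; the last joint's range is limited). The gripper opens to 85 mm and grips with 20 to 120 N. Pads are 22 mm wide; open, the fingers measure 114 mm over their backs; the gripper's body (76 mm by 85 mm) begins 54 mm behind the grasp point. The pads swing forward as they close: fully open they stand 13 mm farther back than shut.
Start: joints at [1.085, 0.158, 1.597, -0, 1.386, -0.21], TCP at [0.157, 0.553, 0.253] pointing down, gripper open.
Joint ranges: [-2.91, 2.91], [-0.94, 2.29], [0.18, 2.7], [-1.29, 4.43], [0.17, 2.64], [-3, 3]. Speed limits (rad/s): [2.57, 2.57, 3.14, 3.14, 3.14, 3.14].

INTERFACE

Orientations are given as a 3x3 rotation matrix whose columns are the frame's x, y, z axes.
In Python, from station import get_obs, capture, hand_in, tip_extent gives the robot as it stands. The module is installed in compiled form; this text tells all that it offers.
- The arm moves only by the tool arm_command, never from a script. Its argument "rows" is a list of rows, each an object with "travel": the shift along the tool's x, y, z in m, a list of three; "rotation": the turn, a rotation vector about the tool's x, y, z in degrees, a list of three; "jaw": the closure, from -1 (fully open) to 1 (shut). In form: [{"travel": [tx, ty, tz], "rotation": [wx, wy, wz], "jaw": jaw}, ...]. A call has 1 to 5 rows; each row is the pose to reach, as a shift and turn from the pose commanded when the call began, along the tool's axes at that moment; what a row does not reach only later rows make up. A row lasts 1/12 s, in which the tool goes at most 41.7 mm and 7.16 degrees, less where a joint would pass 70% of its speed; a pose out of reach is approached as far as the arm can. A call with a gripper value outside its range is refused whole. The fingers move at their own pace and stop on an object; "grip_force" is the grip in N (left out, the last holds). Time passes only in rows, so rows that repeat a pose let the fingers close. It gives the time, the measured TCP pose, the force, the opening and the grip force at its end, in the units of the state.
- get_obs(): the state, without advancing time (a new reading comes with each control period).
- capture(name): name is "scene" or "top" or "wrist"; returns a dict with "pixels" (420x560x3 uint8, red, green, blue), "fx", "fy", "cx", "cy" (pixels), "extrinsics" (4x4, takes a point from world to camera coordinates). Camera axes: x right, y down, z forward; pixel columns grow to the right and rows downward; lengths in m; the calibration is good to about 2 mm. A picture is of the moment at which its call begins. There is no depth.
- hand_in(): hands the job in; it is judged then, once.
The state is a dict: "t": time; "q": joint angles; "joint_vel": joint speeds; "effort": joint torques, N m; "eef_pos": TCP position; "tool_rot": TCP orientation; "wrist_force": force on the tool from outside, world axes, zero at the start; "wrist_torque": the same for the moment, N m; "opening": finger opening in m; "finger_force": force on a finger pad.
Only numpy, scipy, OpenCV 4.12 (cv2) and the standard library are available. Lean on these libraries where they do the work, as an engineer would, in place of code of your own. Each camera call takes 0.05 s, during which the arm holds its last target. There are 200 camera calls.

## Working session

There is one attempt and no reset: what is moved stays moved. The work goes in short steps, Python scripts to look and compute and a tool call to move; the robot and the scene stay as the last step left them, time stands still between calls to the robot, and variables do not carry over. Pictures are saved under pics/ and viewed, at most 13 in all, crops included, and the job is handed in when it is done.

Besides the shell and the picture viewer there is one more tool, called after "Emit:" as a command line: name --argument value ..., lists and objects as JSON in quotes. arm_command: Moves the arm, as the interface text tells. Its arguments: {"type":"object","properties":{"rows":{"type":"array"},"grip_force":{"type":"number"}},"required":["rows"]}

```bash
mkdir -p pics; cat > h.py <<'E'
import numpy as np, cv2, pickle
from station import *
def snap(n,f):
    c=capture(n); cv2.imwrite(f'pics/{f}.png',c['pixels'][:,:,::-1]); pickle.dump(c,open(f'{f}.pkl','wb')); return c
def load(f): return pickle.load(open(f'{f}.pkl','rb'))
def w(c,u,v,z):
    E=c['extrinsics'];R=E[:3,:3];t=E[:3,3];o=-R.T@t
    d=R.T@np.array([(u-c['cx'])/c['fx'],(v-c['cy'])/c['fy'],1]); return o+d*(z-o[2])/d[2]
def px(c,p):
    E=c['extrinsics'];q=E[:3,:3]@np.asarray(p)+E[:3,3]; return np.array([c['fx']*q[0]/q[2]+c['cx'],c['fy']*q[1]/q[2]+c['cy']])
E
python3 - <<'E'
from h import *
np.set_printoptions(precision=4,suppress=True)
a=snap('top','top0');b=snap('scene','scene0')
for c in(a,b):print(c['fx'],c['extrinsics'])
o=get_obs();print(tip_extent,o)
E
```

```text
446.39350281458906 [[ 0.0271 -0.9989  0.039  -0.1964]
 [-0.9842 -0.0335 -0.1741  0.5301]
 [ 0.1752 -0.0336 -0.984   1.0841]
 [ 0.      0.      0.      1.    ]]
487.76497771262814 [[ 0.6358 -0.7715 -0.0218 -0.48  ]
 [-0.4531 -0.3503 -0.8198  0.2499]
 [ 0.6248  0.5311 -0.5723  0.7912]
 [ 0.      0.      0.      1.    ]]
0.022 {'t': 0.1, 'q': array([ 1.0849,  0.159 ,  1.5981,  0.    ,  1.3862, -0.2101]), 'joint_vel': array([ 0.0009, -0.0022, -0.0028,  0.0001,  0.    ,  0.0021]), 'effort': array([ -0.0002, -39.6986, -33.234 ,  -0.0001,   0.0041,  -0.    ]), 'eef_pos': array([0.1564, 0.5528, 0.2524]), 'tool_rot': array([[-0.9622,  0.2723, -0.0008],
       [ 0.2723,  0.9622, -0.0015],
       [ 0.0004, -0.0017, -1.    ]]), 'wrist_force': array([ 0.3546, -0.2185, -0.3651]), 'wrist_torque': array([ 0.0223, -0.0087,  0.015 ]), 'finger_force': 0.0, 'opening': 0.08538640809495028}
```

View pics/top0.png

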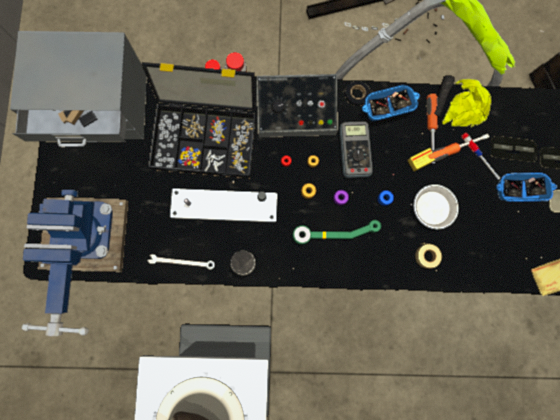

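View pics/scene0.png

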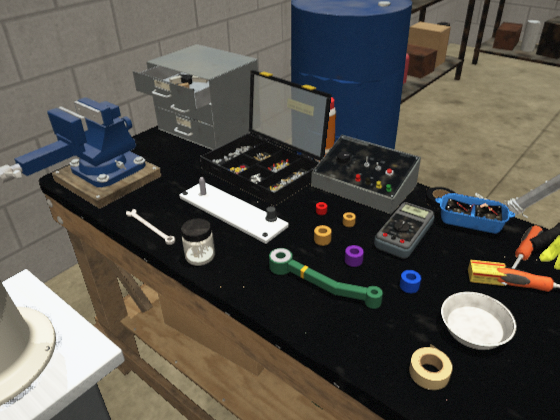

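Top view: the candidates for the spacer are orange-brass (309,190), a small orange-brass one (313,160), red (286,160), purple (341,197), blue (386,197) and a tape roll (429,256). By the description it is the larger brass one at (309,190). The fixture pin is at (187,203), the rest post at (262,197), the lever boss at (302,235), the band at (324,235) and the eye at (375,226). I'll check these in close crops.

```bash
python3 - <<'E'
from h import *
a=cv2.imread('pics/top0.png');b=cv2.imread('pics/scene0.png')
f=lambda i,x,y,ww,hh,s:cv2.resize(i[y:y+hh,x:x+ww],None,fx=s,fy=s,interpolation=cv2.INTER_CUBIC)
cv2.imwrite('pics/c1.png',f(a,165,140,230,120,3.4782609))  # 800 wide
cv2.imwrite('pics/c2.png',f(b,170,170,228,150,3.5))
t=load('top0')
for n,u,v,z in[('spacer',309,190,.026),('small',313,160,.02),('pin',187,203,.057),('rest',262,197,.038),('boss',302,235,.03),('band',324,235,.028),('eye',375,226,.028),('tape',429,256,.02)]:print(n,w(t,u,v,z).round(4))
E
```

```text
spacer [ 0.5815 -0.2575  0.026 ]
small [ 0.6649 -0.2675  0.02  ]
pin [0.5308 0.0519 0.057 ]
rest [ 0.5563 -0.1353  0.038 ]
boss [ 0.4623 -0.2409  0.03  ]
band [ 0.4643 -0.2978  0.028 ]
eye [ 0.4919 -0.4304  0.028 ]
tape [ 0.4191 -0.5728  0.02  ]
```

View pics/c1.png

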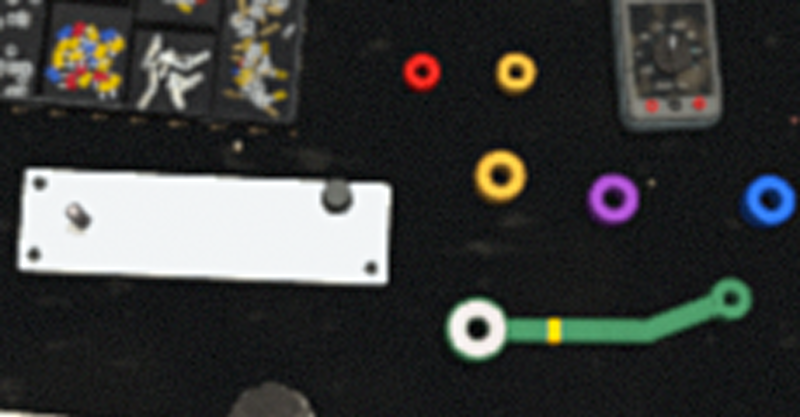

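View pics/c2.png

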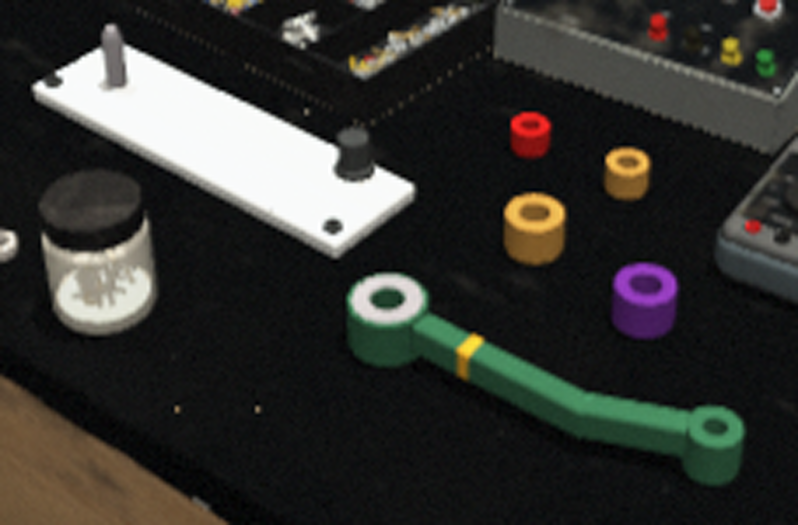

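Crop 1 shows the large brass bush top at (501,174), clearly bigger than the other brass one at (516,72). Pin tip (69,209), rest top (336,193), boss bore (478,328), band (554,330), eye (731,297). Crop 2 shows bush top (536,212), pin tip (112,28), rest top (354,137), boss (388,299), eye (716,429). Next I triangulate from both views with known heights.

```bash
python3 - <<'E'
from h import *
from scipy.optimize import least_squares as ls
t=load('top0');s=load('scene0');k1=800/230
P=dict(spacer=((501,174),(536,212),.026),pin=((69,209),(112,28),.057),rest=((336,193),(354,137),.038),boss=((478,328),(388,299),.03),eye=((731,297),(716,429),.028),band=((554,330),(472,341),.028))
R={}
for n,(a,b,z) in P.items():
    A=np.array([(a[0]+.5)/k1-.5+165,(a[1]+.5)/k1-.5+140]);B=(np.array(b)+.5)/3.5-.5+170
    p=ls(lambda p:np.r_[px(t,p)-A,px(s,p)-B],[.5,-.2,.03]).x
    q=ls(lambda q:np.r_[px(t,[*q,z])-A,px(s,[*q,z])-B],[.5,-.2]).x
    R[n]=q;print(n,'free',p.round(4),'fixedz',q.round(4),'top',w(t,*A,z).round(4),'scene',w(s,*B,z).round(4))
for a,b,off in(('pin','rest',np.arctan2(25,190)),('boss','eye',np.arctan2(25,190))):
    d=R[b]-R[a];print(a,b,np.hypot(*d),'yaw',np.degrees(np.arctan2(d[1],d[0])-off))
d=R['band']-R['boss'];print(np.hypot(*d),np.degrees(np.arctan2(d[1],d[0])))
E
```

```text
spacer free [ 0.5818 -0.2562  0.027 ] fixedz [ 0.5823 -0.2559] top [ 0.5824 -0.2567  0.026 ] scene [ 0.5826 -0.2553  0.026 ]
pin free [0.5397 0.0585 0.0557] fixedz [0.5392 0.0579] top [0.5389 0.0587 0.057 ] scene [0.5388 0.0565 0.057 ]
rest free [ 0.561  -0.1333  0.039 ] fixedz [ 0.5615 -0.1329] top [ 0.5611 -0.1332  0.038 ] scene [ 0.5622 -0.1324  0.038 ]
boss free [ 0.4643 -0.2405  0.0315] fixedz [ 0.465  -0.2401] top [ 0.465  -0.2411  0.03  ] scene [ 0.4653 -0.2392  0.03  ]
eye free [ 0.4939 -0.4295  0.0265] fixedz [ 0.4931 -0.4297] top [ 0.4944 -0.4299  0.028 ] scene [ 0.4921 -0.4299  0.028 ]
band free [ 0.4651 -0.2971  0.0318] fixedz [ 0.4668 -0.2961] top [ 0.4655 -0.2976  0.028 ] scene [ 0.4685 -0.2947  0.028 ]
pin rest 0.1921404717858479 yaw -90.81684292208189
boss eye 0.19172464758099478 yaw -89.06287374640354
0.05612197728461246 -88.12454078097876
```

```bash
cat >> h.py <<'E'
from scipy.spatial.transform import Rotation as Ro
def g(p,yaw):
    o=get_obs();R=o['tool_rot'];a=np.radians(yaw);c,s=np.cos(a),np.sin(a)
    T=np.array([[c,s,0],[s,-c,0],[0,0,-1]])
    print('t',round(o['t'],2),'pos',o['eef_pos'].round(4),'open',round(o['opening'],4),'F',o['wrist_force'].round(1),'ff',round(o['finger_force'],1),'q',o['q'].round(2))
    print('travel',(R.T@(np.array(p)-o['eef_pos'])).round(4),'rot',Ro.from_matrix(R.T@T).as_rotvec(degrees=True).round(2))
E
python3 - <<'E'
from h import *
g([.25,.30,.33],164.2);g([.582,-.256,.15],135)
E
```

```text
t 0.1 pos [0.1564 0.5528 0.2524] open 0.0854 F [ 0.4 -0.2 -0.4] ff 0.0 q [ 1.08  0.16  1.6   0.    1.39 -0.21]
travel [-0.1589 -0.2179 -0.0773] rot [-0.1  -0.02 -0.  ]
t 0.1 pos [0.1564 0.5528 0.2524] open 0.0854 F [ 0.4 -0.2 -0.4] ff 0.0 q [ 1.08  0.16  1.6   0.    1.39 -0.21]
travel [-0.6298 -0.6621  0.1033] rot [-0.1  0.  29.2]
```

Emit:
arm_command --rows '[{"travel":[-0.018,-0.026,-0.04],"rotation":[0,0,0],"jaw":-1},{"travel":[-0.09,-0.13,-0.08],"rotation":[0,0,0],"jaw":-1},{"travel":[-0.09,-0.13,-0.08],"rotation":[0,0,0],"jaw":-1},{"travel":[-0.09,-0.13,-0.08],"rotation":[0,0,0],"jaw":-1},{"travel":[-0.09,-0.13,-0.08],"rotation":[0,0,0],"jaw":-1}]'

```text
t: 0.52
eef_pos: [0.2089, 0.401, 0.3351]
tool_rot: [[-0.962, 0.274, 0.003], [0.274, 0.962, 0.0], [-0.002, 0.001, -1.0]]
wrist_force: [0.3, -0.3, 0.4]
opening: 0.0853
finger_force: 0.0
```

Emit:
arm_command --rows '[{"travel":[-0.135,-0.133,0],"rotation":[0,0,0],"jaw":-1},{"travel":[-0.135,-0.133,0],"rotation":[0,0,0],"jaw":-1},{"travel":[-0.135,-0.133,0],"rotation":[0,0,0],"jaw":-1},{"travel":[-0.135,-0.133,0],"rotation":[0,0,0],"jaw":-1},{"travel":[-0.135,-0.133,0],"rotation":[0,0,0],"jaw":-1}]'

```text
t: 0.93
eef_pos: [0.3025, 0.2359, 0.333]
tool_rot: [[-0.962, 0.275, 0.001], [0.275, 0.962, -0.001], [-0.001, -0.001, -1.0]]
wrist_force: [0.0, 0.6, 0.5]
opening: 0.0851
finger_force: 0.0
```

Emit:
arm_command --rows '[{"travel":[-0.135,-0.133,0],"rotation":[0,0,0],"jaw":-1},{"travel":[-0.135,-0.133,0],"rotation":[0,0,0],"jaw":-1},{"travel":[-0.135,-0.133,0],"rotation":[0,0,0],"jaw":-1},{"travel":[-0.135,-0.133,0],"rotation":[0,0,0],"jaw":-1},{"travel":[-0.135,-0.133,0],"rotation":[0,0,0],"jaw":-1}]'

```text
t: 1.35
eef_pos: [0.3962, 0.0707, 0.3329]
tool_rot: [[-0.961, 0.275, -0.0], [0.275, 0.961, -0.001], [-0.0, -0.001, -1.0]]
wrist_force: [0.2, 1.3, -0.9]
opening: 0.0853
finger_force: 0.0
```

Emit:
arm_command --rows '[{"travel":[-0.135,-0.133,0],"rotation":[0,0,0],"jaw":-1},{"travel":[-0.135,-0.133,0],"rotation":[0,0,0],"jaw":-1},{"travel":[-0.135,-0.133,0],"rotation":[0,0,0],"jaw":-1},{"travel":[-0.135,-0.133,0],"rotation":[0,0,0],"jaw":-1},{"travel":[-0.135,-0.133,0],"rotation":[0,0,0],"jaw":-1}]'

```text
t: 1.77
eef_pos: [0.4897, -0.0942, 0.3324]
tool_rot: [[-0.961, 0.275, -0.001], [0.275, 0.961, -0.001], [0.001, -0.001, -1.0]]
wrist_force: [0.8, 0.4, -1.2]
opening: 0.0852
finger_force: 0.0
```

Emit:
arm_command --rows '[{"travel":[-0.135,-0.133,0],"rotation":[0,0,0],"jaw":-1},{"travel":[-0.135,-0.133,0],"rotation":[0,0,0],"jaw":-1},{"travel":[-0.135,-0.133,0],"rotation":[0,0,0],"jaw":-1},{"travel":[-0.135,-0.133,0],"rotation":[0,0,0],"jaw":-1},{"travel":[-0.135,-0.133,0],"rotation":[0,0,0],"jaw":-1}]'

```text
t: 2.18
eef_pos: [0.5832, -0.259, 0.3317]
tool_rot: [[-0.962, 0.275, -0.001], [0.275, 0.962, -0.0], [0.001, -0.0, -1.0]]
wrist_force: [0.1, 0.6, 0.3]
opening: 0.0854
finger_force: 0.0
```

Emit:
arm_command --rows '[{"travel":[0,0,0.15],"rotation":[0,0,29],"jaw":-0.3},{"travel":[0,0,0.15],"rotation":[0,0,29],"jaw":-0.3},{"travel":[0,0,0.15],"rotation":[0,0,29],"jaw":-0.3},{"travel":[0,0,0.15],"rotation":[0,0,29],"jaw":-0.3},{"travel":[0,0,0.15],"rotation":[0,0,29],"jaw":-0.3}]'

```text
t: 2.6
eef_pos: [0.5783, -0.2526, 0.1747]
tool_rot: [[-0.707, 0.707, -0.012], [0.707, 0.707, 0.009], [0.015, -0.003, -1.0]]
wrist_force: [-1.2, 0.4, -0.8]
opening: 0.0554
finger_force: 0.0
```

```bash
python3 - <<'E'
from h import *
import station
print(station.tip_extent() if callable(station.tip_extent) else station.tip_extent)
g([.582,-.256,.032],135)
c=snap('wrist','w1'); print(px(c,[.582,-.256,.026]))
E
```

```text
0.022
t 2.6 pos [ 0.5783 -0.2526  0.1747] open 0.0554 F [-1.2  0.4 -0.8] ff 0.0 q [-0.6   0.38  1.49 -0.    1.29 -1.39]
travel [-0.0071  0.0006  0.1426] rot [-0.16 -0.85 -0.  ]
[278.14975299 208.22645776]
```

View pics/w1.png

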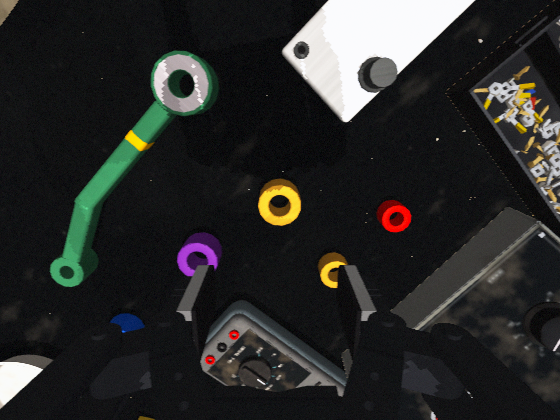

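Wrist view: the large brass bush's top centre is at (280,204), and the tool reads close to above it. The jaw line has purple (200,255) and small brass (333,269) clear on either side.

```bash
python3 - <<'E'
from h import *
c=load('w1')
print(w(c,280,203.5,.026).round(4)); 
c=snap('wrist','w2'); im=cv2.cvtColor(c['pixels'],cv2.COLOR_RGB2HSV)
m=cv2.inRange(im,(15,120,100),(32,255,255)); n,l,s,ce=cv2.connectedComponentsWithStats(m)
for i in range(1,n):
    if s[i][4]>300: print(s[i],ce[i].round(1))
g([.582,-.256,.1],135)
E
```

```text
[ 0.5802 -0.2521  0.026 ]
[ 257  174   43   46 1332] [278.3 197.5]
[318 248  30  35 634] [330.4 263.8]
t 2.7 pos [ 0.5821 -0.255   0.1829] open 0.0554 F [ 0.8 -1.   0.4] ff 0.0 q [-0.6   0.37  1.48 -0.    1.29 -1.39]
travel [-0.0007 -0.0008  0.0829] rot [-0.02 -0.11  0.39]
```

```bash
python3 - <<'E'
from h import *
c=load('w2'); print(w(c,278.3,197.7,.026).round(4))
E
```

```text
[ 0.5793 -0.2522  0.026 ]
```

Emit:
arm_command --rows '[{"travel":[0,0,0.04],"rotation":[0,0,0],"jaw":-0.3},{"travel":[-0.001,-0.001,0.08],"rotation":[0,0,0],"jaw":-0.3},{"travel":[-0.001,-0.001,0.11],"rotation":[0,0,0],"jaw":-0.3},{"travel":[-0.001,-0.001,0.11],"rotation":[0,0,0],"jaw":-0.3},{"travel":[-0.001,-0.001,0.11],"rotation":[0,0,0],"jaw":-0.3}]'

```text
t: 3.12
eef_pos: [0.5832, -0.2571, 0.0749]
tool_rot: [[-0.711, 0.703, 0.001], [0.703, 0.711, -0.001], [-0.001, 0.0, -1.0]]
wrist_force: [0.3, -0.1, 0.3]
opening: 0.0557
finger_force: 0.0
```

```bash
python3 - <<'E'
from h import *
g([.582,-.256,.032],135)
c=snap('wrist','w3'); im=cv2.cvtColor(c['pixels'],cv2.COLOR_RGB2HSV)
m=cv2.inRange(im,(15,120,100),(32,255,255)); n,l,s,ce=cv2.connectedComponentsWithStats(m)
for i in range(1,n):
    if s[i][4]>300: print(s[i],ce[i].round(1),w(c,*ce[i],.026).round(4))
E
```

```text
t 3.12 pos [ 0.5832 -0.2571  0.0749] open 0.0557 F [ 0.3 -0.1  0.3] ff 0.0 q [-0.6   0.5   1.54  0.    1.1  -1.4 ]
travel [ 0.0017 -0.0001  0.0429] rot [0.01 0.05 0.32]
[ 34 130  53  34 672] [ 55.9 148.9] [ 0.4671 -0.2947  0.026 ]
[ 247  202   66   73 3460] [279.6 239.4] [ 0.5779 -0.2507  0.026 ]
```

View pics/w3.png

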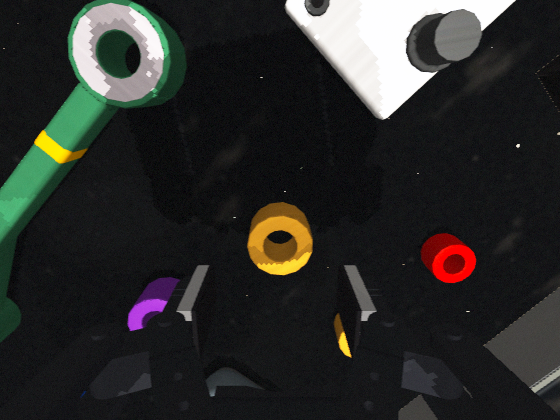

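The bush is between the pads, with its bore centre at (280,244); it sits about 3–4 mm ahead along tool x. I go down and grip.

Emit:
arm_command --rows '[{"travel":[0.0035,0,0.02],"rotation":[0,0,0],"jaw":-0.3},{"travel":[0.0035,0,0.041],"rotation":[0,0,0],"jaw":-0.3},{"travel":[0.0035,0,0.041],"rotation":[0,0,0],"jaw":-0.3},{"travel":[0.0035,0,0.041],"rotation":[0,0,0],"jaw":0.5},{"travel":[0.0035,0,0.041],"rotation":[0,0,0],"jaw":0.5}]' --grip_force 30

```text
t: 3.58
eef_pos: [0.5822, -0.2556, 0.0361]
tool_rot: [[-0.71, 0.704, 0.005], [0.704, 0.71, -0.003], [-0.005, 0.001, -1.0]]
wrist_force: [-0.1, 0.5, 1.0]
opening: 0.035
finger_force: 29.8
```

Emit:
arm_command --rows '[{"travel":[0,0,0],"rotation":[0,0,0],"jaw":0.5},{"travel":[0,0,0],"rotation":[0,0,0],"jaw":0.5},{"travel":[0,0,0],"rotation":[0,0,0],"jaw":0.5},{"travel":[0,0,0],"rotation":[0,0,0],"jaw":0.5},{"travel":[0,0,0],"rotation":[0,0,0],"jaw":0.5}]'

```text
t: 4.0
eef_pos: [0.5822, -0.2556, 0.036]
tool_rot: [[-0.71, 0.704, 0.005], [0.704, 0.71, -0.003], [-0.005, 0.001, -1.0]]
wrist_force: [-1.0, 1.1, 6.4]
opening: 0.0348
finger_force: 30.1
```

```bash
python3 - <<'E'
from h import *
g([.582-.043,-.256+.3135,.14],135)
c=snap('wrist','w4'); im=cv2.cvtColor(c['pixels'],cv2.COLOR_RGB2HSV)
m=cv2.inRange(im,(15,120,100),(32,255,255)); n,l,s,ce=cv2.connectedComponentsWithStats(m)
for i in range(1,n):
    if s[i][4]>300: print(s[i],ce[i].round(1),w(c,*ce[i],.026).round(4))
E
```

```text
t 4.0 pos [ 0.5822 -0.2556  0.036 ] open 0.0348 F [-1.   1.1  6.4] ff 30.1 q [-0.6   0.55  1.56  0.    1.03 -1.39]
travel [ 0.2506  0.1919 -0.1052] rot [0.06 0.31 0.22]
[  0 166  39  21 417] [ 14.6 176. ] [ 0.4743 -0.2912  0.026 ]
[ 236  230   81   92 5644] [276.  276.9] [ 0.5759 -0.2509  0.026 ]
[380 383  20  31 329] [387.6 400.2] [ 0.6626 -0.2602  0.026 ]
```

Emit:
arm_command --rows '[{"travel":[0,0,-0.03],"rotation":[0,0,0],"jaw":0.5},{"travel":[0,0,-0.07],"rotation":[0,0,0],"jaw":0.5},{"travel":[0.02,0.02,-0.1],"rotation":[0,0,0],"jaw":0.5},{"travel":[0.05,0.04,-0.105],"rotation":[0,0,0],"jaw":0.5},{"travel":[0.08,0.06,-0.105],"rotation":[0,0,0],"jaw":0.5}]'

```text
t: 4.47
eef_pos: [0.5684, -0.1563, 0.143]
tool_rot: [[-0.708, 0.706, 0.009], [0.706, 0.709, -0.005], [-0.01, 0.003, -1.0]]
wrist_force: [-0.2, 0.4, -1.7]
opening: 0.0349
finger_force: 30.5
```

Emit:
arm_command --rows '[{"travel":[0.03,0.023,0],"rotation":[0,0,0],"jaw":0.5},{"travel":[0.06,0.046,0],"rotation":[0,0,0],"jaw":0.5},{"travel":[0.09,0.069,0],"rotation":[0,0,0],"jaw":0.5},{"travel":[0.12,0.092,0],"rotation":[0,0,0],"jaw":0.5},{"travel":[0.15,0.115,0],"rotation":[0,0,0],"jaw":0.5}]'

```text
t: 4.88
eef_pos: [0.5403, 0.0335, 0.1389]
tool_rot: [[-0.709, 0.705, 0.003], [0.705, 0.709, -0.0], [-0.002, 0.002, -1.0]]
wrist_force: [1.2, 0.5, -1.0]
opening: 0.0349
finger_force: 30.5
```

Emit:
arm_command --rows '[{"travel":[0.02,0.016,0],"rotation":[0,0,6],"jaw":0.5},{"travel":[0.02,0.016,0],"rotation":[0,0,12],"jaw":0.5},{"travel":[0.02,0.016,0],"rotation":[0,0,18],"jaw":0.5},{"travel":[0.02,0.016,0],"rotation":[0,0,24],"jaw":0.5},{"travel":[0.02,0.016,0],"rotation":[0,0,30],"jaw":0.5}]'

```text
t: 5.3
eef_pos: [0.5379, 0.0577, 0.1388]
tool_rot: [[-0.258, 0.966, 0.002], [0.966, 0.258, -0.0], [-0.001, 0.002, -1.0]]
wrist_force: [0.0, -0.5, -0.3]
opening: 0.0349
finger_force: 30.5
```

Emit:
arm_command --rows '[{"travel":[0,0,0],"rotation":[0,0,5],"jaw":0.5},{"travel":[0,0,0],"rotation":[0,0,10],"jaw":0.5},{"travel":[0,0,0],"rotation":[0,0,15],"jaw":0.5},{"travel":[0,0,0],"rotation":[0,0,15],"jaw":0.5},{"travel":[0,0,0],"rotation":[0,0,15],"jaw":0.5}]'

```text
t: 5.72
eef_pos: [0.5378, 0.0574, 0.1384]
tool_rot: [[-0.006, 1.0, 0.002], [1.0, 0.006, -0.0], [-0.0, 0.002, -1.0]]
wrist_force: [0.2, 0.8, -0.7]
opening: 0.0343
finger_force: 30.5
```

```bash
python3 - <<'E'
from h import *
g([.539,.0575,.14],90)
c=snap('wrist','w5');s=snap('scene','s5');t=snap('top','t5')
print(px(c,[.539,.0575,.057]),px(c,[.5615,-.133,.038]),px(s,[.539,.0575,.057]),px(t,[.539,.0575,.057]))
f=lambda i,x,y,ww,hh,k:cv2.resize(i[y:y+hh,x:x+ww],(400,400),interpolation=cv2.INTER_CUBIC)
A=cv2.imread('pics/s5.png');B=cv2.imread('pics/w5.png');
cv2.imwrite('pics/m5.png',np.hstack([f(A,150,100,100,100,4),f(B,140,140,280,280,1)]))
E
```

```text
t 5.72 pos [0.5378 0.0574 0.1384] open 0.0343 F [ 0.2  0.8 -0.7] ff 30.5 q [-0.12  0.19  1.8  -0.    1.15 -0.12]
travel [ 0.0001  0.0012 -0.0016] rot [0.11 0.02 0.34]
[278.82024132 229.49759102] [302.8521731  428.28777488] [201.39903881 177.45920432] [184.95636587 199.69525757]
```

View pics/m5.png

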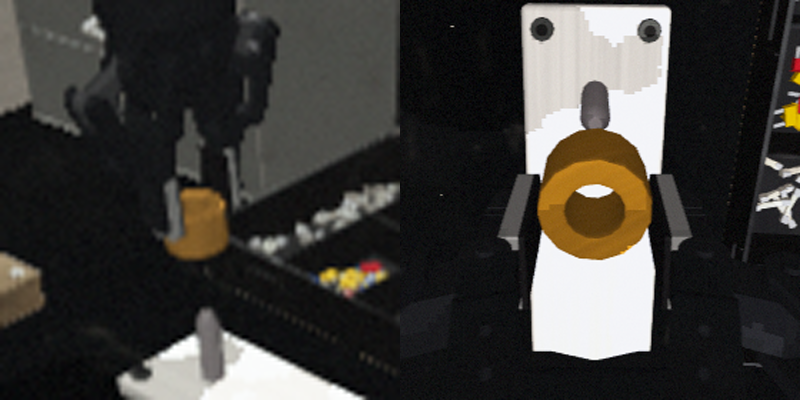

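Left crop (scene): the bush is held upright, with the pin tip below it at (207,312). Right crop (wrist): bush top centre (595,209), pin tip (595,124). Next I compare the two axes with each camera.

```bash
python3 - <<'E'
from h import *
c=load('w5');s=load('s5')
f=lambda u,v:(140+(u-400+.5)*.7-.5,140+(v+.5)*.7-.5)
zt=.1384-.036+.026
print('w spacer',w(c,*f(595,209),zt).round(4),'pin',w(c,*f(595,124),.057).round(4))
k=lambda u,v:(150+(u+.5)/4-.5,100+(v+.5)/4-.5)
print('s spacer top',w(s,*k(203,198),zt).round(4),'pin tip',w(s,*k(207,310),.057).round(4))
for y in (.0575,.0605):
  for z in (zt,zt-.026):
    a=px(c,[.538,y,z]);print(y,z,(a-140)/.7+[400,0], (px(s,[.538,y,z])-[150,100])*4)
E
```

```text
w spacer [0.5372 0.06   0.1284] pin [0.5374 0.0594 0.057 ]
s spacer top [0.5459 0.0563 0.1284] pin tip [0.54   0.0586 0.057 ]
0.0575 0.1284 [597.29159353 215.96365417] [189.52292581 201.28509739]
0.0575 0.10239999999999999 [596.72197166 175.88097193] [195.03770229 242.01897239]
0.0605 0.1284 [597.37639764 207.22465055] [185.85320255 199.71203846]
0.0605 0.10239999999999999 [596.79145805 168.17366343] [191.40960004 240.40822163]
```

```bash
python3 - <<'E'
from h import *
zt=.1284
for n,roi in(('s5',(170,140,60,40)),('w5',(200,220,160,120)),('t5',(150,170,70,50))):
    c=load(n);x,y,ww,hh=roi;h=cv2.cvtColor(c['pixels'],cv2.COLOR_RGB2HSV)
    m=cv2.inRange(h,(8,110,50),(32,255,255))[y:y+hh,x:x+ww]
    k,l,st,ce=cv2.connectedComponentsWithStats(m)
    if k<2: print(n,'none');continue
    i=1+st[1:,4].argmax();b=st[i];print(n,'obs L,R,T,B',b[0]+x,b[0]+b[2]-1+x,b[1]+y,b[1]+b[3]-1+y)
    a=np.linspace(0,6.283,60)
    for q in((.538,.0575),(.538,.0595),(.540,.0575),(.538,.0555)):
        P=np.array([px(c,[q[0]+.018*np.cos(t),q[1]+.018*np.sin(t),z]) for t in a for z in(zt,zt-.026)])
        print('  ',q,P[:,0].min().round(1),P[:,0].max().round(1),P[:,1].min().round(1),P[:,1].max().round(1))
E
```

```text
s5 obs L,R,T,B 191 206 147 164
   (0.538, 0.0575) 189.2 206.8 146.5 164.5
   (0.538, 0.0595) 188.6 206.2 146.2 164.3
   (0.54, 0.0575) 189.9 207.4 146.1 164.2
   (0.538, 0.0555) 189.8 207.4 146.7 164.8
w5 obs L,R,T,B 236 316 230 321
   (0.538, 0.0575) 236.3 319.9 229.8 326.3
   (0.538, 0.0595) 236.2 320.1 226.0 322.5
   (0.54, 0.0575) 241.0 324.5 229.9 326.3
   (0.538, 0.0555) 236.4 319.6 233.6 330.0
t5 obs L,R,T,B 184 188 192 202
   (0.538, 0.0575) 172.1 189.3 187.0 204.0
   (0.538, 0.0595) 171.2 188.4 187.0 203.9
   (0.54, 0.0575) 172.1 189.3 186.2 203.2
   (0.538, 0.0555) 172.9 190.1 187.1 204.0
```

All three cameras put the bush over the pin to within about 1 mm, so I lower it.

Emit:
arm_command --rows '[{"travel":[0,0.001,0.02],"rotation":[0,0,0.3],"jaw":0.5},{"travel":[0,0.001,0.035],"rotation":[0,0,0.3],"jaw":0.5},{"travel":[0,0.001,0.045],"rotation":[0,0,0.3],"jaw":0.5},{"travel":[0,0.001,0.055],"rotation":[0,0,0.3],"jaw":0.5},{"travel":[0,0.001,0.06],"rotation":[0,0,0.3],"jaw":0.5}]'

```text
t: 6.28
eef_pos: [0.5376, 0.0575, 0.076]
tool_rot: [[0.001, 1.0, -0.002], [1.0, -0.001, 0.0], [0.0, -0.002, -1.0]]
wrist_force: [-0.3, -0.7, -0.3]
opening: 0.0347
finger_force: 30.5
```

Emit:
arm_command --rows '[{"travel":[0,0,0.008],"rotation":[0,0,0],"jaw":0.5},{"travel":[0,0,0.016],"rotation":[0,0,0],"jaw":0.5},{"travel":[0,0,0.022],"rotation":[0,0,0],"jaw":0.5},{"travel":[0,0,0.025],"rotation":[0,0,0],"jaw":0.5},{"travel":[0,0,0.025],"rotation":[0,0,0],"jaw":0.5}]'

```text
t: 6.7
eef_pos: [0.5377, 0.0575, 0.0515]
tool_rot: [[0.002, 1.0, -0.001], [1.0, -0.002, 0.0], [0.0, -0.001, -1.0]]
wrist_force: [1.4, 0.4, -0.9]
opening: 0.0347
finger_force: 30.5
```

Emit:
arm_command --rows '[{"travel":[0,0,0.002],"rotation":[0,0,0],"jaw":0.5},{"travel":[0,0,0.004],"rotation":[0,0,0],"jaw":0.5},{"travel":[0,0,0.004],"rotation":[0,0,0],"jaw":0.5}]'

```text
t: 6.95
eef_pos: [0.5383, 0.0575, 0.0483]
tool_rot: [[0.002, 1.0, 0.0], [1.0, -0.002, -0.0], [-0.0, 0.0, -1.0]]
wrist_force: [-1.1, 0.7, -1.0]
opening: 0.0348
finger_force: 30.5
```

Emit:
arm_command --rows '[{"travel":[0,0,0.0015],"rotation":[0,0,0],"jaw":0.5},{"travel":[0,0,0.0015],"rotation":[0,0,0],"jaw":0.5},{"travel":[0,0,0.0015],"rotation":[0,0,0],"jaw":0.5}]'

```text
t: 7.2
eef_pos: [0.5385, 0.0575, 0.048]
tool_rot: [[0.002, 1.0, -0.0], [1.0, -0.002, -0.0], [-0.0, -0.0, -1.0]]
wrist_force: [-4.9, 0.8, 6.8]
opening: 0.0346
finger_force: 31.2
```

Emit:
arm_command --rows '[{"travel":[0,0,0],"rotation":[0,0,0],"jaw":-0.3},{"travel":[0,0,0],"rotation":[0,0,0],"jaw":-0.3},{"travel":[0,0,0],"rotation":[0,0,0],"jaw":-0.3},{"travel":[0,0,0],"rotation":[0,0,0],"jaw":-0.3},{"travel":[0,0,0],"rotation":[0,0,0],"jaw":-0.3}]'

```text
t: 7.62
eef_pos: [0.5383, 0.0574, 0.0468]
tool_rot: [[0.002, 1.0, 0.0], [1.0, -0.002, -0.0], [-0.0, 0.0, -1.0]]
wrist_force: [0.1, 0.5, -1.4]
opening: 0.0558
finger_force: 0.0
```

Emit:
arm_command --rows '[{"travel":[0,0,-0.015],"rotation":[0,0,0],"jaw":-0.3},{"travel":[0,0,-0.05],"rotation":[0,0,0],"jaw":-0.3},{"travel":[0,0,-0.09],"rotation":[0,0,0],"jaw":-0.3},{"travel":[0,0,-0.11],"rotation":[0,0,0],"jaw":-0.3},{"travel":[0,0,-0.11],"rotation":[0,0,0],"jaw":-0.3}]'

```text
t: 8.03
eef_pos: [0.542, 0.0571, 0.1629]
tool_rot: [[0.002, 1.0, 0.011], [1.0, -0.002, -0.001], [-0.001, 0.011, -1.0]]
wrist_force: [-0.1, -0.5, 0.4]
opening: 0.0554
finger_force: 0.0
```

```bash
python3 - <<'E'
from h import *
snap('wrist','w6');c=snap('scene','s6')
A=cv2.imread('pics/s6.png')[100:220,150:270];B=cv2.imread('pics/w6.png')[140:420,140:420]
r=lambda i:cv2.resize(i,(400,400),interpolation=cv2.INTER_CUBIC)
cv2.imwrite('pics/m6.png',np.hstack([r(A),r(B)]))
print((px(c,[.539,.0578,.038])-[150,100])/.3)
g([.466,-.297,.14],90)
E
```

```text
[174.15520036 281.17887101]
t 8.13 pos [0.5388 0.0574 0.1575] open 0.0556 F [ 0.2 -0.5 -0.7] ff 0.0 q [-0.12  0.17  1.79 -0.    1.19 -0.12]
travel [-0.3545 -0.0722  0.0175] rot [ 0.11  0.01 -0.1 ]
```

View pics/m6.png

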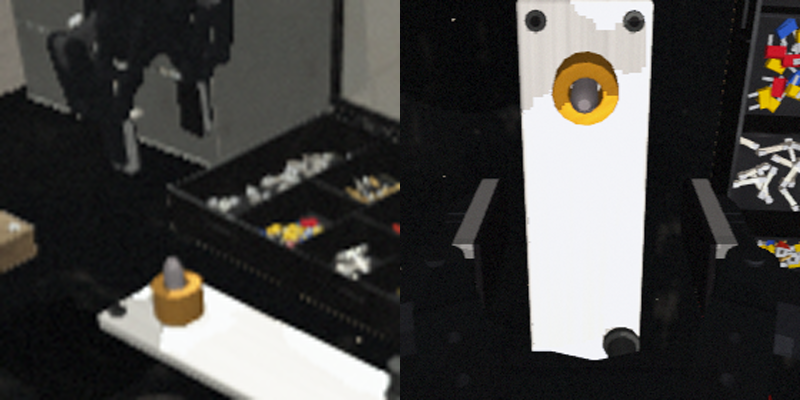

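The bush sits fully down and upright round the pin, left (178,298), right (585,90), and the jaws are clear. Now the lever.

Emit:
arm_command --rows '[{"travel":[-0.035,-0.007,0],"rotation":[0,0,-1.1],"jaw":-0.3},{"travel":[-0.075,-0.015,0],"rotation":[0,0,-1.1],"jaw":-0.3},{"travel":[-0.115,-0.023,0],"rotation":[0,0,-1.1],"jaw":-0.3},{"travel":[-0.155,-0.031,0],"rotation":[0,0,-1.1],"jaw":-0.3},{"travel":[-0.195,-0.04,0],"rotation":[0,0,-1.1],"jaw":-0.3}]'

```text
t: 8.55
eef_pos: [0.496, -0.1384, 0.1546]
tool_rot: [[-0.018, 1.0, -0.003], [1.0, 0.018, 0.002], [0.002, -0.003, -1.0]]
wrist_force: [1.8, -0.9, 0.5]
opening: 0.0558
finger_force: 0.0
```

Emit:
arm_command --rows '[{"travel":[-0.04,-0.009,0],"rotation":[0,0,0],"jaw":-0.3},{"travel":[-0.08,-0.018,0],"rotation":[0,0,0],"jaw":-0.3},{"travel":[-0.12,-0.027,0],"rotation":[0,0,0],"jaw":-0.3},{"travel":[-0.159,-0.035,0.02],"rotation":[0,0,0],"jaw":-0.3},{"travel":[-0.159,-0.035,0.05],"rotation":[0,0,0],"jaw":-0.3}]'

```text
t: 8.97
eef_pos: [0.4657, -0.3046, 0.1083]
tool_rot: [[-0.012, 1.0, 0.004], [1.0, 0.012, -0.007], [-0.007, 0.004, -1.0]]
wrist_force: [0.9, -1.1, 0.3]
opening: 0.0554
finger_force: 0.0
```

Emit:
arm_command --rows '[{"travel":[0,0,0],"rotation":[0,0,0],"jaw":-0.3},{"travel":[0,0,0],"rotation":[0,0,0],"jaw":-0.3}]'

```text
t: 9.13
eef_pos: [0.4633, -0.2951, 0.1032]
tool_rot: [[-0.016, 1.0, -0.006], [1.0, 0.016, 0.006], [0.006, -0.006, -1.0]]
wrist_force: [0.3, 0.9, 0.1]
opening: 0.0551
finger_force: 0.0
```

```bash
python3 - <<'E'
from h import *
g([.466,-.297,.029],91)
c=snap('wrist','w7')
h=cv2.cvtColor(c['pixels'],cv2.COLOR_RGB2HSV);m=cv2.inRange(h,(24,150,120),(34,255,255));k,l,s,ce=cv2.connectedComponentsWithStats(m)
for i in range(1,k):
    if s[i][4]>200:print(s[i],w(c,*ce[i],.028).round(4))
print(px(c,[.466,-.297,.028]))
E
```

```text
t 9.13 pos [ 0.4633 -0.2951  0.1032] open 0.0551 F [0.3 0.9 0.1] ff 0.0 q [-0.79  0.27  1.79  0.    1.1  -0.8 ]
travel [-0.0024  0.0031  0.0742] rot [-0.33 -0.36 -0.06]
[268 227  26  14 304] [ 0.4649 -0.2948  0.028 ]
[282.13158195 237.10509035]
```

View pics/w7.png

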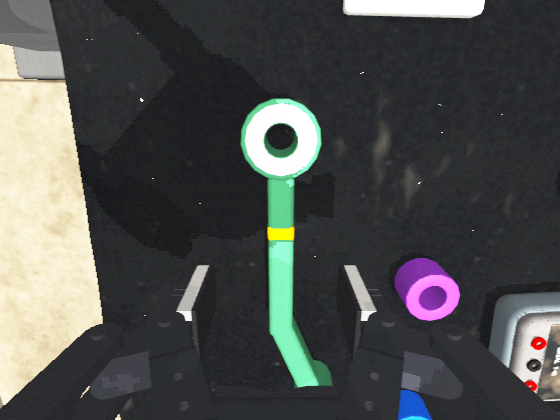

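Wrist view: the boss is at (281,139), the yellow band at (281,234), and the arm runs straight down the picture, centred between the open jaws. I go down and grip.

Emit:
arm_command --rows '[{"travel":[-0.0017,0.0023,0.03],"rotation":[0,0,0],"jaw":-0.3},{"travel":[-0.0017,0.0023,0.055],"rotation":[0,0,0],"jaw":-0.3},{"travel":[-0.0017,0.0023,0.068],"rotation":[0,0,0],"jaw":-0.3},{"travel":[-0.0017,0.0023,0.074],"rotation":[0,0,0],"jaw":-0.3},{"travel":[-0.0017,0.0023,0.074],"rotation":[0,0,0],"jaw":-0.3}]'

```text
t: 9.6
eef_pos: [0.4679, -0.2976, 0.0323]
tool_rot: [[-0.019, 1.0, -0.001], [1.0, 0.019, 0.001], [0.001, -0.001, -1.0]]
wrist_force: [0.4, 0.5, -0.0]
opening: 0.0553
finger_force: 0.0
```

Emit:
arm_command --rows '[{"travel":[0,0,0],"rotation":[0,0,0],"jaw":-0.3},{"travel":[0,0,0],"rotation":[0,0,0],"jaw":-0.3}]'

```text
t: 9.77
eef_pos: [0.4691, -0.2995, 0.0346]
tool_rot: [[-0.018, 1.0, 0.002], [1.0, 0.018, -0.002], [-0.002, 0.002, -1.0]]
wrist_force: [-0.1, -0.2, -0.1]
opening: 0.0551
finger_force: 0.0
```

```bash
python3 - <<'E'
from h import *
g([.4655,-.2968,.029],91)
E
```

```text
t 9.77 pos [ 0.4691 -0.2995  0.0346] open 0.0551 F [-0.1 -0.2 -0.1] ff 0.0 q [-0.79  0.39  1.8   0.    0.96 -0.8 ]
travel [ 0.0028 -0.0036  0.0056] rot [0.12 0.13 0.02]
```

Emit:
arm_command --rows '[{"travel":[0.003,-0.0035,0.005],"rotation":[0,0,0],"jaw":-0.3},{"travel":[0.003,-0.0035,0.005],"rotation":[0,0,0],"jaw":-0.3},{"travel":[0.003,-0.0035,0.005],"rotation":[0,0,0],"jaw":-0.3},{"travel":[0.003,-0.0035,0.005],"rotation":[0,0,0],"jaw":0},{"travel":[0.003,-0.0035,0.005],"rotation":[0,0,0],"jaw":0.3}]' --grip_force 40

```text
t: 10.18
eef_pos: [0.4645, -0.2959, 0.028]
tool_rot: [[-0.017, 1.0, 0.0], [1.0, 0.017, -0.0], [-0.0, 0.0, -1.0]]
wrist_force: [0.8, -0.2, -0.1]
opening: 0.0324
finger_force: 0.0
```

Emit:
arm_command --rows '[{"travel":[0,0,0],"rotation":[0,0,0],"jaw":0.3},{"travel":[0,0,0],"rotation":[0,0,0],"jaw":0.4},{"travel":[0,0,0],"rotation":[0,0,0],"jaw":0.9},{"travel":[0,0,0],"rotation":[0,0,0],"jaw":0.9},{"travel":[0,0,0],"rotation":[0,0,0],"jaw":0.9}]'

```text
t: 10.6
eef_pos: [0.4647, -0.296, 0.0281]
tool_rot: [[-0.017, 1.0, 0.001], [1.0, 0.017, -0.0], [-0.0, 0.001, -1.0]]
wrist_force: [0.2, 0.4, 2.3]
opening: 0.0148
finger_force: 40.1
```

Emit:
arm_command --rows '[{"travel":[0,0,0],"rotation":[0,0,0],"jaw":0.9},{"travel":[0,0,-0.02],"rotation":[0,0,0],"jaw":0.9},{"travel":[0,0,-0.05],"rotation":[0,0,0],"jaw":0.9},{"travel":[0,0,-0.08],"rotation":[0,0,0],"jaw":0.9},{"travel":[0,0,-0.107],"rotation":[0,0,0],"jaw":0.9}]' --grip_force 90

```text
t: 11.02
eef_pos: [0.4634, -0.2949, 0.1346]
tool_rot: [[-0.018, 1.0, -0.002], [1.0, 0.018, 0.002], [0.002, -0.002, -1.0]]
wrist_force: [1.2, -0.3, -4.8]
opening: 0.0141
finger_force: 89.0
```

Emit:
arm_command --rows '[{"travel":[0,0,0],"rotation":[0,0,0],"jaw":0.9},{"travel":[0,0,0],"rotation":[0,0,0],"jaw":0.9},{"travel":[0,0,0],"rotation":[0,0,0],"jaw":0.9}]'

```text
t: 11.27
eef_pos: [0.4631, -0.2945, 0.1322]
tool_rot: [[-0.017, 1.0, -0.003], [1.0, 0.017, 0.003], [0.003, -0.003, -1.0]]
wrist_force: [-0.0, -0.0, -6.0]
opening: 0.0142
finger_force: 89.1
```

```bash
python3 - <<'E'
from h import *
g([.538,.0018,.135],89.2)
c=snap('wrist','w8');s=snap('scene','s8')
A=cv2.resize(cv2.imread('pics/s8.png')[180:330,230:430],(400,300));B=cv2.resize(cv2.imread('pics/w8.png'),(400,300))
cv2.imwrite('pics/m8.png',np.hstack([A,B]))
E
```

```text
t 11.27 pos [ 0.4631 -0.2945  0.1322] open 0.0142 F [-0. -0. -6.] ff 89.1 q [-0.79  0.22  1.78 -0.    1.15 -0.8 ]
travel [ 0.2949  0.0801 -0.0021] rot [-0.19 -0.18  1.8 ]
```

View pics/m8.png

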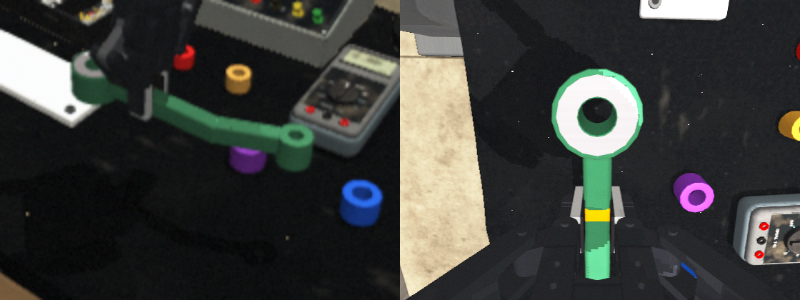

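The lever is held level (left crop: boss (90,75), eye (297,145)), with the yellow band (597,215) between the pads. I carry it over the pin.

Emit:
arm_command --rows '[{"travel":[0.02,0.005,0],"rotation":[0,0,0.4],"jaw":0.9},{"travel":[0.05,0.014,-0.003],"rotation":[0,0,0.8],"jaw":0.9},{"travel":[0.085,0.023,-0.003],"rotation":[0,0,1.2],"jaw":0.9},{"travel":[0.12,0.033,-0.003],"rotation":[0,0,1.8],"jaw":0.9},{"travel":[0.155,0.042,-0.003],"rotation":[0,0,1.8],"jaw":0.9}]'

```text
t: 11.78
eef_pos: [0.5028, -0.1381, 0.1358]
tool_rot: [[0.015, 1.0, -0.003], [1.0, -0.015, 0.002], [0.002, -0.003, -1.0]]
wrist_force: [0.2, 0.3, -4.9]
opening: 0.0139
finger_force: 88.9
```

Emit:
arm_command --rows '[{"travel":[0.035,0.01,0],"rotation":[0,0,0],"jaw":0.9},{"travel":[0.07,0.02,0],"rotation":[0,0,0],"jaw":0.9},{"travel":[0.1,0.028,0],"rotation":[0,0,0],"jaw":0.9},{"travel":[0.125,0.035,0],"rotation":[0,0,0],"jaw":0.9},{"travel":[0.14,0.038,0],"rotation":[0,0,0],"jaw":0.9}]'

```text
t: 12.2
eef_pos: [0.5428, 0.0025, 0.1356]
tool_rot: [[0.012, 1.0, -0.004], [1.0, -0.012, 0.002], [0.002, -0.004, -1.0]]
wrist_force: [-0.3, 0.9, -4.8]
opening: 0.0144
finger_force: 88.9
```

Emit:
arm_command --rows '[{"travel":[0,0,0],"rotation":[0,0,0],"jaw":0.9},{"travel":[0,0,0],"rotation":[0,0,0],"jaw":0.9},{"travel":[0,0,0],"rotation":[0,0,0],"jaw":0.9},{"travel":[0,0,0],"rotation":[0,0,0],"jaw":0.9},{"travel":[0,0,0],"rotation":[0,0,0],"jaw":0.9}]'

```text
t: 12.62
eef_pos: [0.5434, -0.0015, 0.1374]
tool_rot: [[0.015, 1.0, -0.001], [1.0, -0.015, -0.0], [-0.0, -0.001, -1.0]]
wrist_force: [-0.3, 0.3, -4.8]
opening: 0.0139
finger_force: 89.0
```

```bash
python3 - <<'E'
from h import *
g([.538,.0018,.125],89.2)
E
```

```text
t 12.62 pos [ 0.5434 -0.0015  0.1374] open 0.0139 F [-0.3  0.3 -4.8] ff 89.0 q [-0.23  0.2   1.79 -0.    1.15 -0.21]
travel [ 0.0033 -0.0054  0.0124] rot [-0.04  0.   -0.08]
```

Emit:
arm_command --rows '[{"travel":[0.0015,-0.0025,0.006],"rotation":[0,0,0],"jaw":0.9},{"travel":[0.0033,-0.0054,0.012],"rotation":[0,0,0],"jaw":0.9},{"travel":[0.0033,-0.0054,0.012],"rotation":[0,0,0],"jaw":0.9},{"travel":[0.0033,-0.0054,0.012],"rotation":[0,0,0],"jaw":0.9},{"travel":[0.0033,-0.0054,0.012],"rotation":[0,0,0],"jaw":0.9}]'

```text
t: 13.03
eef_pos: [0.5382, 0.0027, 0.1257]
tool_rot: [[0.014, 1.0, -0.0], [1.0, -0.014, -0.0], [-0.0, -0.0, -1.0]]
wrist_force: [0.1, 0.0, -4.2]
opening: 0.0142
finger_force: 89.0
```

Emit:
arm_command --rows '[{"travel":[0,0,0],"rotation":[0,0,0],"jaw":0.9},{"travel":[0,0,0],"rotation":[0,0,0],"jaw":0.9},{"travel":[0,0,0],"rotation":[0,0,0],"jaw":0.9},{"travel":[0,0,0],"rotation":[0,0,0],"jaw":0.9},{"travel":[0,0,0],"rotation":[0,0,0],"jaw":0.9}]'

```text
t: 13.45
eef_pos: [0.5384, 0.0027, 0.1259]
tool_rot: [[0.014, 1.0, 0.0], [1.0, -0.014, -0.0], [-0.0, 0.0, -1.0]]
wrist_force: [-0.5, -0.4, -5.0]
opening: 0.014
finger_force: 89.0
```

```bash
python3 - <<'E'
from h import *
g([.538,.0018,.125],89.2)
c=snap('wrist','w9');s=snap('scene','s9');t=snap('top','t9')
r=lambda n,x,y,W,H:cv2.resize(cv2.imread(f'pics/{n}.png')[y:y+H,x:x+W],(400,300),interpolation=cv2.INTER_CUBIC)
cv2.imwrite('pics/m9.png',np.vstack([np.hstack([r('s9',160,120,160,120),r('w9',0,0,560,420)]),np.hstack([r('t9',150,150,160,120),np.zeros((300,400,3),np.uint8)])]))
zt=.127
for n,p in(('boss',[.539,.0578,zt]),('tip',[.539,.0578,.057])):
    print(n,'scene',(px(s,p)-[160,120])*2.5,'wrist',px(c,p)/1.4+[400,0],'top',(px(t,p)-150)*2.5+[0,300])
for n,p in(('eye',[.5615,-.133,.125]),('rest',[.5615,-.133,.038])):
    print(n,'scene',(px(s,p)-[160,120])*2.5,'top',(px(t,p)-150)*2.5+[0,300])
E
```

```text
t 13.45 pos [0.5384 0.0027 0.1259] open 0.014 F [-0.5 -0.4 -5. ] ff 89.0 q [-0.22  0.2   1.82 -0.    1.13 -0.21]
travel [-0.0009 -0.0004  0.0009] rot [ 0.01  0.   -0.  ]
boss scene [94.2440777  76.66085338] wrist [598.18462468 122.24663708] top [ 74.50237429 410.49905011]
tip scene [103.27497628 143.54359209] wrist [597.78239508 102.79517686] top [ 87.09034685 424.22802556]
eye scene [273.41740982 136.2551024 ] top [277.84286046 394.64253019]
rest scene [276.95917233 222.60434289] top [277.9507869 412.4552477]
```

View pics/m9.png

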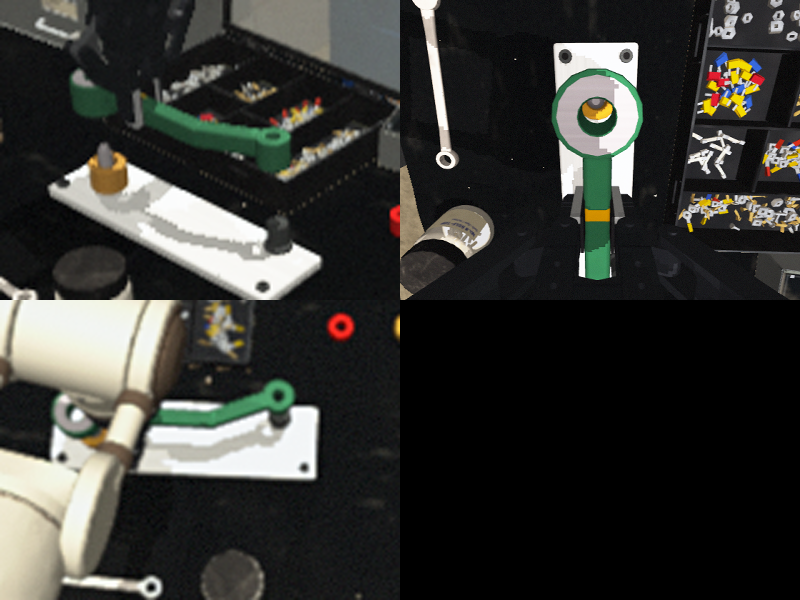

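Scene crop: eye (273,134) above the rest post (278,230), as predicted. Top crop: eye (278,395), predicted (277.8,394.6). Wrist crop: the pin tip (598,102) shows through the bore (598,115), with the boss perhaps 2 mm too far in +y. I nudge that slightly, let it settle and hand in.

Emit:
arm_command --rows '[{"travel":[-0.0015,0,0.001],"rotation":[0,0,0],"jaw":0.9},{"travel":[-0.0015,0,0.001],"rotation":[0,0,0],"jaw":0.9},{"travel":[-0.0015,0,0.001],"rotation":[0,0,0],"jaw":0.9},{"travel":[-0.0015,0,0.001],"rotation":[0,0,0],"jaw":0.9},{"travel":[-0.0015,0,0.001],"rotation":[0,0,0],"jaw":0.9}]'

```text
t: 14.02
eef_pos: [0.5383, 0.0012, 0.1248]
tool_rot: [[0.014, 1.0, 0.0], [1.0, -0.014, -0.0], [-0.0, 0.0, -1.0]]
wrist_force: [0.1, 0.6, -5.0]
opening: 0.0141
finger_force: 89.0
```

Emit:
arm_command --rows '[{"travel":[0,0,0],"rotation":[0,0,0],"jaw":0.9},{"travel":[0,0,0],"rotation":[0,0,0],"jaw":0.9},{"travel":[0,0,0],"rotation":[0,0,0],"jaw":0.9},{"travel":[0,0,0],"rotation":[0,0,0],"jaw":0.9},{"travel":[0,0,0],"rotation":[0,0,0],"jaw":0.9}]'

```text
t: 14.43
eef_pos: [0.5383, 0.0013, 0.1248]
tool_rot: [[0.014, 1.0, 0.0], [1.0, -0.014, -0.0], [-0.0, 0.0, -1.0]]
wrist_force: [-0.0, -0.2, -5.4]
opening: 0.0145
finger_force: 89.0
```

```bash
python3 - <<'E'
from h import *
g([.538,.0018,.125],89.2); print(np.abs(get_obs()['joint_vel']).max()); print(hand_in())
E
```

```text
t 14.43 pos [0.5383 0.0013 0.1248] open 0.0145 F [-0.  -0.2 -5.4] ff 89.0 q [-0.22  0.2   1.82 -0.    1.12 -0.21]
travel [ 0.0005 -0.0003 -0.0002] rot [ 0.  0. -0.]
0.0018670301594546964
the job is handed in; nothing more can be done
None
```

The job is handed in, though hand-in returned no verdict: the brass spacer is down round the pin and released, and the lever is held level by its yellow band about 4 cm above the pin tip, with the bore in line to within a few mm (the wrist view suggested up to about 4 mm off before a last 1.5 mm nudge) and the eye within about 2 mm of the rest post axis.

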